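# Close a loaded sample vessel with its bayonet cap and hold it home

## Robot

A 6-joint arm with a two-finger parallel gripper is mounted at the origin on the work surface. World frame = base frame: x ahead of the robot, y to its left, z up, the work surface at z = 0. Lengths are in m, angles in rad, forces in N, time in s.
With the tool pointing down it reaches from about 0.35 to 0.775 m from the base axis. Payload 7.3 kg.
Tool frame: the origin (TCP) lies between the finger pads; the fingertips stand 25 mm ahead of it and the grasp point (between the pads) lies 6 mm ahead of it; z points along the fingers, y is the direction in which the jaws open and shut (so a half turn about z gives the same grasp; the last joint's range is limited). The gripper opens to 92 mm and grips with 3 to 60 N. Pads are 19 mm wide; open, the fingers measure 130 mm over their backs; the gripper's body (75 mm by 190 mm) begins 47 mm behind the grasp point.
Start: joints at [0.974, 0.342, 1.524, -0, 1.275, -0.146], TCP at [0.229, 0.473, 0.252] pointing down, gripper open.
Joint ranges: [-2.53, 2.53], [-0.77, 2.02], [0.04, 2.7], [-1, 4.14], [0.28, 2.66], [-3.11, 3.11]. Speed limits (rad/s): [2.57, 2.57, 3.14, 3.14, 3.14, 3.14].

## Interface

Orientations are given as a unit quaternion [w, x, y, z].
In Python, from workcell import robot gives the robot as it stands.
- The arm moves only by the shell command python3 -m jog 'ROWS' [FORCE]. ROWS is JSON, a list that holds one entry, the list of rows, each a list of 7 numbers: the shift along the tool's x, y, z in cm, then the turn, a rotation vector about the tool's x, y, z in rad, then the finger opening in cm, from 0 to 9.18. In form: [[[x, y, z, ax, ay, az, hand], ...]]. A call has 1 to 12 rows; each row shifts and turns the pose as measured when the row begins, along the tool's axes as they then stand; what a row does not reach is not made up. A row lasts 1/8 s, in which the tool goes at most 62.5 mm and 10.7 degrees, less where a joint would pass 70% of its speed; a pose out of reach is approached as far as the arm can. A call with a gripper value outside its range is refused whole. The fingers move at their own pace and stop on an object; FORCE is the grip in N (left out, the last holds). Time passes only in rows, so rows that do not move let the fingers close. It gives the time, the measured TCP pose, the force and the opening at its end, in the units of the state.
- robot.observe(): the state, without advancing time (a new reading comes with each control period).
- robot.snapshot(name): name is "side" or "top"; returns a dict with "color" (420x560x3 uint8, red, green, blue), "range_z" (420x560 float32, m along the optical axis (not along the pixel's ray), 0 where there is no reading), "mtx" (3x3 intrinsics, pixels), "eye" and "attitude" of the camera in the world. Camera axes: x right, y down, z forward; pixel columns grow to the right and rows downward; lengths in m; the calibration is good to about 2 mm. A picture is of the moment at which its call begins.
- robot.hand_in(): hands the job in, once; it reports no verdict.
The state is a dict: "time": time; "q": joint angles; "qd": joint speeds; "tau": joint torques, N m; "tool_pos": TCP position; "tcp_rot": TCP orientation; "wrist_force": force on the tool from outside, world axes, zero at the start; "torque": the same for the moment, N m; "finger_gap": finger opening in m.
Only numpy, scipy, OpenCV 4.12 (cv2) and the standard library are available. Lean on these libraries where they do the work, as an engineer would, in place of code of your own. Each camera call takes 0.05 s, during which the arm holds its last target.

## Task

The metal sample vessel is already loaded: close it with the blue bayonet cap that has the white grip bar. Put the cap on with its two lugs in the vessel's two slots (orange marks), push it down against the spring, turn it clockwise (seen from above) a quarter turn to its stop, and finish while still gripping the cap by its bar and pressing it fully home, as the spring lifts it again if you let up. Leave the plain grey lid and everything else on the bench where it is.

Things in the scene. Friction and masses are not known exactly. Their poses are not given: they have to be found in the camera images.
- cap: Loose bayonet cap, about 130 to 210 g, standing on the bench plug down. Origin: centre of the plug's underside, z up. Steel plug 36 mm across, 18 mm long, foot tapered to 29 mm; above it a blue round plate 66 mm across, 18 to 24 mm above the origin; on top a white grip bar along the cap's x axis. The same after half a turn.
- cap_bar: The white grip bar, one piece with the cap. Origin: its middle, 40 mm above the cap's origin; axes as the cap's. 60 mm long along x, 16 mm wide along y, from 24 to 56 mm above the cap's origin; the ends of its top are orange.
- cap_lug (a point): Middle of one of the cap's two steel lugs, which stick out of the plug along the cap's +x and -x, in line with the bar, to 25 mm from the axis. Each is 8 mm wide and lies 3 to 8 mm above the cap's origin.
- vessel: Fixed aluminium vessel, 88 mm across, 70 mm high, on a dark round foot 120 mm across, 10 mm thick. Origin: centre of its underside on the bench, z up. Cap origin above the vessel's: 61 mm resting loosely on the carrier with the lugs in the slots, below 56 mm the lugs are clear under the lip, 52 mm fully home (plate on rim). Let go after the turn, it springs up to 56 mm.
- vessel_mouth (a point): Centre of the vessel's mouth, on its flat top. Round hole 40 mm across in a lip 6 mm thick. Under the lip the cap's lugs can turn only clockwise seen from above, a quarter turn from the slots, to a stop at about 90 degrees, where the cap's bar lies along the vessel's y axis.
- vessel_slot (a point): One of the two slots in the lip, at its middle, on the top face, 24 mm from the axis along the vessel's +x; the other is opposite along -x. Each is 12 mm wide and reaches out to 28 mm from the axis. Orange marks on the rim show both.
- carrier (a joint): The green sprung disc (28 mm across) seen in the vessel's mouth, 9 mm below the rim when free. Value: how far it is pushed down, in m: 0 free, 0.005 when the lugs just clear the lip, 0.009 with the cap fully home. It pushes up with about 3 N when free, growing to about 10 N at full depth.
- spare_lid: A plain grey lid without lugs, 60 mm across and 36 mm high with a round knob; not for this vessel. Origin: centre of its underside. The cap and this lid may start in each other's place.
- tube_rack: Yellow rack, fixed, 75 x 190 mm, 100 mm high with its tubes, beyond the vessel. Origin: centre of its underside.
- amber_bottle: Amber jar with a white cap, 60 mm across, 105 mm high, loose. Origin: centre of its underside.
- buffer_bottle: Glass bottle with a blue cap, 80 mm across, 150 mm high, loose. Origin: centre of its underside.
- beaker: Glass beaker, 68 mm across, 85 mm high, loose. Origin: centre of its underside.
- tip_box: Blue box with a clear top, 85 x 125 x 67 mm, loose. Origin: centre of its underside.
- marker: White and green marker pen lying on the bench, 130 mm long, loose. Origin: under its middle.
Not all that is in view belongs to the job. Leave any green or purple look-alike of the cap alone.

How it is judged:
On the way, in this order (a step that is already met when the one before it is completed fails the run):
1. the cap is lifted off the bench (height (world z) of cap above 0.03 m and value of joint carrier below 0.002 m), for 0.1 s.
2. the cap is on the vessel, lugs in the slots, and pushed down against the spring (value of joint carrier above 0.003 m and horizontal distance between cap and vessel below 0.006 m and z of cap in the frame of vessel below 0.06 m and angle between the x axis of cap and the x axis of vessel, either way round below 0.4 rad), for 0.05 s.
3. the cap is turned a quarter turn under the lip (z of cap in the frame of vessel below 0.058 m and angle between the x axis of cap and the y axis of vessel, either way round below 0.35 rad), for 0.1 s.
At the end, for the whole second after the job is handed in: The cap is in the mouth, a quarter turn on (bar within 20 degrees of the vessel's y axis), upright within 7 degrees, at rest, its bar gripped with over 2 N and pressed home: origin under 54.2 mm above the vessel's (home 52, sprung back 56), carrier down over 6.8 mm (z of cap in the frame of vessel below 0.0542 m and value of joint carrier above 0.0068 m and horizontal distance between cap and vessel below 0.006 m and angle between cap's own z axis and vertical below 0.12 rad and angle between the x axis of cap and the y axis of vessel, either way round below 0.35 rad and contact force between the fingers and cap_bar above 2 N and linear speed of cap below 0.02 m/s); the arm keeps its last pose, push and grip.
It fails at once if another thing on the bench is disturbed (moved more than 30 mm) (distance of any of spare_lid, amber_bottle, buffer_bottle, beaker, tip_box, marker from where it was at the start of the episode above 0.03 m).
It also fails if it takes over 42 s, if anything falls off the work surface, if the arm or the gripper's body presses on something with over 40 N, if the wrist force passes 120 N, or if a joint passes its speed limit or range.

## Working session

There is one attempt and no reset: what is moved stays moved. The work goes in short steps, Python scripts to look and compute and a shell command to move; the robot and the scene stay as the last step left them, time stands still between calls to the robot, and variables do not carry over. Pictures are saved under pics/ and viewed, and the job is handed in when it is done.

```bash
ls; mkdir -p pics
cat > h.py <<'E'
import numpy as np, cv2
from workcell import robot
def snap(n,f):
    s=robot.snapshot(n); cv2.imwrite(f'pics/{f}.png',cv2.cvtColor(s['color'],cv2.COLOR_RGB2BGR)); np.savez(f'pics/{f}.npz',**s); return s
E
python3 - <<'E'
from h import *
for n in('top','side'):
    s=snap(n,n+'0'); print(n,s['mtx'],s['eye'],s['attitude'])
print(robot.observe())
E
```

```text
pics
top [[411.87771063   0.         282.26791195]
 [  0.         411.87771063 214.88756227]
 [  0.           0.           1.        ]] [ 0.45368171 -0.01716719  1.15251378] [ 0.06152335 -0.70287633  0.70602994 -0.06083966]
side [[407.93801894   0.         280.47532498]
 [  0.         407.93801894 214.45008346]
 [  0.           0.           1.        ]] [ 0.28341507 -0.65052928  0.86161062] [-0.3591478   0.89972247 -0.23040087  0.09180286]
{'time': 0.1, 'q': array([ 9.74016351e-01,  3.42647425e-01,  1.52490960e+00, -1.51825374e-05,
        1.27539098e+00, -1.46012525e-01]), 'qd': array([ 0.00054535, -0.00185798, -0.00156026,  0.0019601 ,  0.00167611,
       -0.00013341]), 'tau': array([ 1.86012810e-03, -4.32002878e+01, -2.44696516e+01,  7.20755383e-02,
        5.25381393e-02, -6.16438911e-05]), 'tool_pos': array([0.2285264 , 0.47229496, 0.2511215 ]), 'tcp_rot': array([-2.39175522e-04,  2.23478188e-01,  9.74708695e-01, -6.34111791e-04]), 'wrist_force': array([-0.58755626, -0.55510028, -0.109949  ]), 'torque': array([-0.018375  ,  0.0226145 ,  0.03060429]), 'finger_gap': 0.09223868276209508}
```

View pics/top0.png

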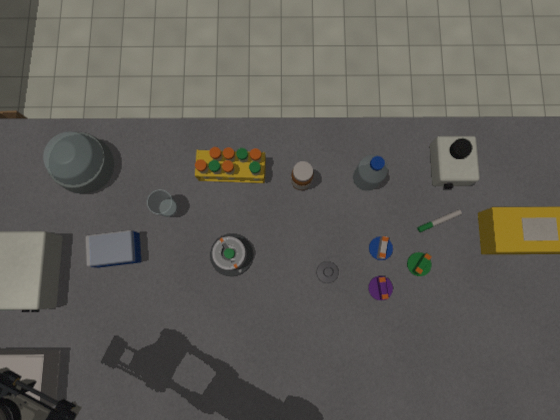

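View pics/side0.png

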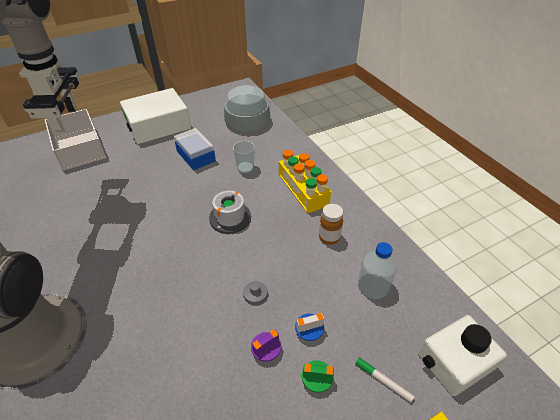

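The top view shows the vessel at about (229,254) with orange marks near (222,241) and (236,267). The blue cap with the white bar is at (381,248), the grey lid at (327,272), and the purple and green look-alikes at (381,288) and (420,264). Next I measure these positions.

```bash
cat >> h.py <<'E'
from scipy.spatial.transform import Rotation as R
def rot(q): return R.from_quat(np.r_[q[1:],q[0]]).as_matrix()
def ray(s,px,z):
    px=np.atleast_2d(px).astype(float)
    d=(np.c_[px,np.ones(len(px))]@np.linalg.inv(s['mtx']).T)@rot(s['attitude']).T
    t=(z-s['eye'][2])/d[:,2]; return s['eye']+t[:,None]*d
def cloud(s):
    v,u=np.indices(s['range_z'].shape); z=s['range_z']
    p=np.stack([(u-s['mtx'][0,2])/s['mtx'][0,0]*z,(v-s['mtx'][1,2])/s['mtx'][1,1]*z,z],-1)
    return p@rot(s['attitude']).T+s['eye']
def hsv(s): return cv2.cvtColor(s['color'],cv2.COLOR_RGB2HSV)
E
cat > m.py <<'E'
from h import *
for n in('top0','side0'):
    s=dict(np.load(f'pics/{n}.npz')); H=hsv(s); P=cloud(s)
    im=cv2.imread(f'pics/{n}.png')
    o=cv2.inRange(H,(3,130,120),(22,255,255))
    k,l,st,c=cv2.connectedComponentsWithStats(o)
    for i in range(1,k):
        if st[i,4]>=4:
            m=l==i; print(n,'or',c[i].round(1),st[i,4],'med xyz',np.median(P[m],0).round(4))
    b=cv2.inRange(H,(108,150,60),(125,255,255))
    k,l,st,c=cv2.connectedComponentsWithStats(b)
    for i in range(1,k):
        if st[i,4]>=30:
            m=l==i; print(n,'blue',c[i].round(1),st[i,4],np.median(P[m],0).round(4))
s=dict(np.load('pics/top0.npz'));im=cv2.imread('pics/top0.png')
a=cv2.resize(im[214:294,189:269],(400,400),interpolation=cv2.INTER_NEAREST)
b=cv2.resize(im[208:288,341:421],(400,400),interpolation=cv2.INTER_NEAREST)
cv2.imwrite('pics/crop0.png',np.hstack([a,b]))
s=dict(np.load('pics/side0.npz'));im=cv2.imread('pics/side0.png')
a=cv2.resize(im[170:250,190:270],(400,400),interpolation=cv2.INTER_NEAREST)
b=cv2.resize(im[286:366,271:351],(400,400),interpolation=cv2.INTER_NEAREST)
cv2.imwrite('pics/crop1.png',np.hstack([a,b]))
E
python3 m.py
```

```text
top0 or [213.4 151.8] 105 med xyz [0.812  0.1654 0.0997]
top0 or [227.9 152.1] 93 med xyz [0.8082 0.1274 0.1007]
top0 or [255.  153.1] 94 med xyz [0.8055 0.0552 0.1005]
top0 or [199.9 164.1] 107 med xyz [0.7756 0.2011 0.1005]
top0 or [226.8 164.9] 102 med xyz [0.773  0.1296 0.1002]
top0 or [492.8 207.5] 4 med xyz [ 0.6582 -0.5722  0.0833]
top0 or [499.5 207. ] 8 med xyz [ 0.659  -0.5902  0.0851]
top0 or [517.5 207. ] 4 med xyz [ 0.6588 -0.6378  0.085 ]
top0 or [529.2 207.2] 6 med xyz [ 0.6586 -0.6682  0.0855]
top0 or [534.5 207. ] 4 med xyz [ 0.6587 -0.6826  0.0847]
top0 or [521.  220.2] 8 med xyz [ 0.6213 -0.6429  0.0855]
top0 or [531.5 217. ] 6 med xyz [ 0.6317 -0.6709  0.0859]
top0 or [522. 230.] 5 med xyz [ 0.5971 -0.643   0.0851]
top0 or [557.8 228.8] 5 med xyz [ 0.5999 -0.7353  0.0853]
top0 or [558.6 235.4] 7 med xyz [ 0.582  -0.7387  0.0829]
top0 or [384.8 238.4] 22 med xyz [ 0.5804 -0.2909  0.0553]
top0 or [221.  239.5] 8 med xyz [0.5777 0.1455 0.0714]
top0 or [382.3 254.7] 22 med xyz [ 0.5362 -0.2814  0.057 ]
top0 or [427.4 256.2] 20 med xyz [ 0.5329 -0.4006  0.0558]
top0 or
[... 729 characters left out ...]
0983]
side0 or [236.3 192.4] 7 med xyz [0.5764 0.145  0.0696]
side0 or [218.4 211.3] 21 med xyz [0.504  0.1051 0.0643]
side0 or [325.3 221.1] 36 med xyz [ 0.7298 -0.0773  0.0787]
side0 or [319.6 316.1] 40 med xyz [ 0.5781 -0.2915  0.0555]
side0 or [300.7 321.5] 39 med xyz [ 0.5346 -0.2831  0.0561]
side0 or [273.6 332.8] 40 med xyz [ 0.4704 -0.278   0.0562]
side0 or [256.6 344.4] 41 med xyz [ 0.4266 -0.2842  0.0568]
side0 or [307.4 367.4] 46 med xyz [ 0.4944 -0.3768  0.0564]
side0 or [329.5 369.8] 50 med xyz [ 0.5309 -0.4026  0.0556]
side0 blue [196.4 158.2] 383 [0.5407 0.3824 0.0268]
side0 blue [383.5 249.8] 204 [ 0.7576 -0.2615  0.1487]
side0 blue [310.8 333.2] 256 [ 0.5491 -0.304   0.0236]
```

View pics/crop0.png

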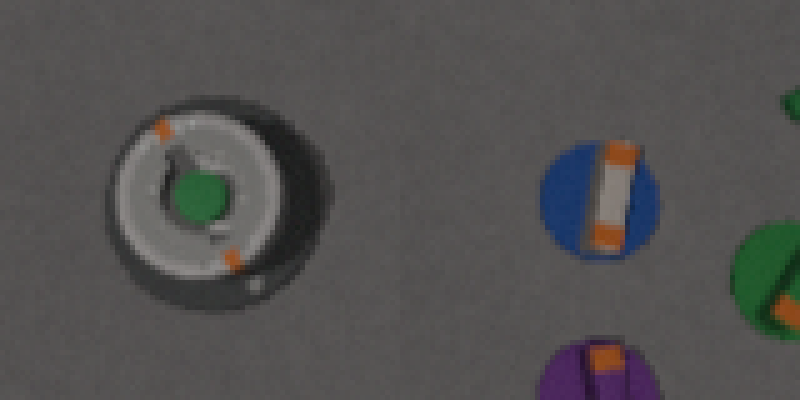

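View pics/crop1.png

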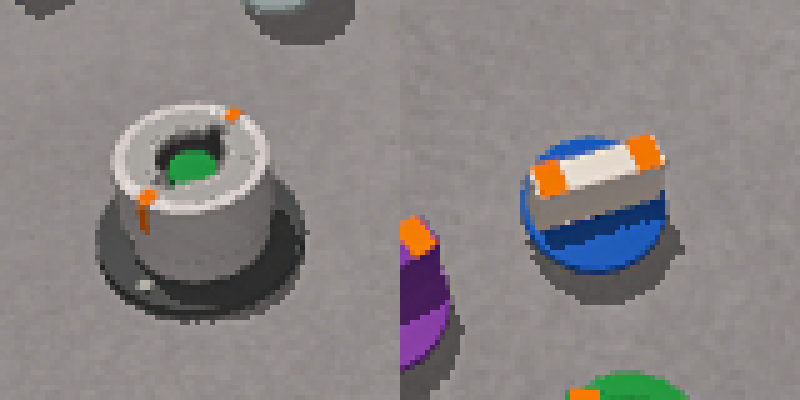

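The crops show the cap's bar at (381,247) running nearly along the image's vertical axis. The vessel's two marks lie on a line tilted about 28° from vertical. Next I refine both poses from the two views.

```bash
cat > m2.py <<'E'
from h import *
for n,cc,vm in(('top0',[(384.8,238.4),(382.3,254.7)],[(221,239.5),(235,265.5)]),('side0',[(319.6,316.1),(300.7,321.5)],[(236.3,192.4),None])):
    s=dict(np.load(f'pics/{n}.npz')); H=hsv(s); P=cloud(s)
    q=ray(s,cc,.056); print(n,'cap ctr',q.mean(0).round(4),'len',np.linalg.norm(q[0]-q[1]).round(4),'ang',np.degrees(np.arctan2(*(q[0]-q[1])[1::-1])).round(2))
    # whole bar top: white+orange pts at z~.056
    m=(abs(P[...,2]-.056)<.006)&(np.hypot(P[...,0]-.558,P[...,1]+.286)<.04)
    v,u=np.nonzero(m); w=ray(s,np.c_[u,v],.056)[:,:2].astype(np.float32)
    print('  bar rect',cv2.minAreaRect(w), 'mean',w.mean(0))
    # plate
    b=cv2.inRange(H,(105,120,40),(128,255,255))>0
    m=b&(np.hypot(P[...,0]-.558,P[...,1]+.286)<.05)&(abs(P[...,2]-.024)<.008)
    v,u=np.nonzero(m); w=ray(s,np.c_[u,v],.024)[:,:2].astype(np.float32)
    print('  plate',cv2.minEnclosingCircle(w))
    if vm[1]:
        q=ray(s,vm,.070); print('  marks ctr',q.mean(0).round(4),'len',np.linalg.norm(q[0]-q[1]).round(4),'ang',np.degrees(np.arctan2(*(q[0]-q[1])[1::-1])).round(2))
    g=cv2.inRange(H,(45,90,40),(85,255,255))>0
    m=g&(np.hypot(P[...,0]-.543,P[...,1]-.126)<.03)
    v,u=np.nonzero(m); w=ray(s,np.c_[u,v],.061)[:,:2].astype(np.float32)
    print('  carrier',len(w),w.mean(0),cv2.minEnclosingCircle(w))
    m=(abs(P[...,2]-.07)<.006)&(np.hypot(P[...,0]-.543,P[...,1]-.126)<.06)
    v,u=np.nonzero(m); w=ray(s,np.c_[u,v],.070)[:,:2].astype(np.float32)
    h=cv2.convexHull(w); print('  rim',cv2.minEnclosingCircle(w),cv2.fitEllipse(h))
E
python3 m2.py
```

```text
top0 cap ctr [ 0.5587 -0.2862  0.056 ] len 0.0444 ang -11.31
  bar rect ((0.558973491191864, -0.2856242060661316), (0.017826898023486137, 0.06021445244550705), 77.88809967041016) mean [ 0.55863976 -0.28560713]
  plate ((0.5585636496543884, -0.2854745090007782), 0.03221402317285538)
  marks ctr [0.5437 0.1266 0.07  ] len 0.0783 ang 29.07
  carrier 83 [0.5432103  0.12545364] ((0.5432989597320557, 0.12534406781196594), 0.013993019238114357)
  rim ((0.5445616841316223, 0.12488866597414017), 0.04416172206401825) ((0.5444875955581665, 0.12496963143348694), (0.08597733080387115, 0.08740650117397308), 166.33592224121094)
side0 cap ctr [ 0.5564 -0.2873  0.056 ] len 0.0441 ang -11.4
  bar rect ((0.5552071332931519, -0.2883114814758301), (0.019058404490351677, 0.05984063073992729), 78.26148986816406) mean [ 0.5549134  -0.28825095]
  plate ((0.555243194103241, -0.2885717749595642), 0.033356890082359314)
  carrier 53 [0.5412071  0.12647513] ((0.5405380725860596, 0.12563562393188477), 0.014759608544409275)
  rim ((0.540532648563385, 0.12230285257101059), 0.04644034802913666) ((0.5406312942504883, 0.12185025215148926), (0.08664537221193314, 0.09115246683359146), 151.10279846191406)
```

```bash
cat > d.py <<'E'
# usage: d.py x y z yaw_deg  -> shift in tool axes (cm), rotation (rad) still to go
import sys; from h import *
o=robot.observe(); M=rot(o['tcp_rot']); x,y,z,a=map(float,sys.argv[1:5])
T=np.array([[np.cos(np.radians(a)),np.sin(np.radians(a)),0],[np.sin(np.radians(a)),-np.cos(np.radians(a)),0],[0,0,-1]])
e=M.T@(np.array([x,y,z])-o['tool_pos']); r=R.from_matrix(M.T@T).as_rotvec()
print('t',round(o['time'],2),'tcp',o['tool_pos'].round(4),'yaw',np.degrees(np.arctan2(M[1,0],M[0,0])).round(1),'gap',round(o['finger_gap'],4),'F',o['wrist_force'].round(1),'q',o['q'].round(2))
print('to go cm',(e*100).round(2),'rot',r.round(3),'norm',np.linalg.norm(e).round(3))
E
python3 d.py 0.557 -0.287 0.20 168.6
```

```text
t 0.1 tcp [0.2285 0.4723 0.2511] yaw 154.2 gap 0.0922 F [-0.6 -0.6 -0.1] q [ 0.97  0.34  1.52 -0.    1.28 -0.15]
to go cm [-62.65 -54.03   5.17] rot [-0.001 -0.    -0.252] norm 0.829
```

```bash
python3 -m jog '[[[-4.5,-3.9,0.3,0,0,0,5],[-4.5,-3.9,0.3,0,0,0,5],[-4.5,-3.9,0.3,0,0,0,5],[-4.5,-3.9,0.3,0,0,0,5],[-4.5,-3.9,0.3,0,0,0,5],[-4.5,-3.9,0.3,0,0,0,5],[-4.5,-3.9,0.3,0,0,0,5],[-4.5,-3.9,0.3,0,0,0,5],[-4.5,-3.9,0.3,0,0,0,5],[-4.5,-3.9,0.3,0,0,0,5],[-4.5,-3.9,0.3,0,0,0,5],[-4.5,-3.9,0.3,0,0,0,5]]]' 30; python3 d.py 0.557 -0.287 0.15 168.6
```

```text
time: 1.6
tool_pos: [0.5181, -0.201, 0.2121]
tcp_rot: [-0.001, 0.22, 0.975, -0.0]
wrist_force: [1.7, 0.2, -0.6]
finger_gap: 0.0501
t 1.6 tcp [ 0.5181 -0.201   0.2121] yaw 154.6 gap 0.0501 F [ 1.7  0.2 -0.6] q [-0.51  0.43  1.5  -0.    1.21 -1.63]
to go cm [-7.21 -6.1   6.2 ] rot [-0.    -0.001 -0.245] norm 0.113
```

```bash
python3 -m jog '[[[-3.6,-3.0,2,0,0,0,5],[-3.6,-3.0,2,0,0,0,5],[0,0,1,0,0,-0.12,5],[0,0,1,0,0,-0.12,5],[0,0,0,0,0,0,5]]]'; python3 d.py 0.557 -0.287 0.09 168.6
python3 - <<'E'
from h import *
snap('top','top1');snap('side','side1')
a=cv2.imread('pics/top1.png')[188:308,311:451];b=cv2.imread('pics/side1.png')[246:366,241:381]
cv2.imwrite('pics/c2.png',np.hstack([cv2.resize(a,None,fx=2.8,fy=2.8),cv2.resize(b,None,fx=2.8,fy=2.8)]))
E
```

```text
time: 2.22
tool_pos: [0.5575, -0.2939, 0.1457]
tcp_rot: [-0.003, 0.102, 0.995, 0.001]
wrist_force: [0.7, 0.2, -0.3]
finger_gap: 0.0503
t 2.23 tcp [ 0.5575 -0.2939  0.1457] yaw 168.3 gap 0.0503 F [ 0.7  0.2 -0.3] q [-0.61  0.63  1.35 -0.    1.17 -1.97]
to go cm [0.16 0.66 5.58] rot [ 0.002 -0.006 -0.005] norm 0.056
```

View pics/c2.png

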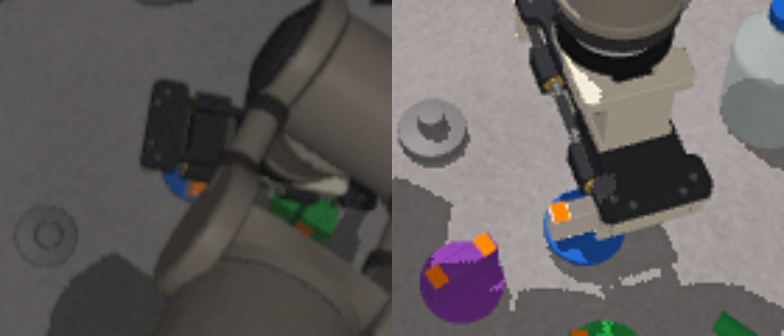

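The gripper (side view, about (640,170)) is above the bar with clear space around it, and the top view is mostly hidden by the arm. I'll go down onto the bar.

```bash
python3 -m jog '[[[0.15,0.65,2.8,0,0,0,5],[0,0,2.0,0,0,0,5],[0,0,0,0,0,0,5]]]'; python3 d.py 0.557 -0.287 0.052 168.6
python3 - <<'E'
from h import *
snap('side','side2')
b=cv2.imread('pics/side2.png')[246:366,241:381]
cv2.imwrite('pics/c3.png',cv2.resize(b,None,fx=4,fy=4))
E
```

```text
time: 2.7
tool_pos: [0.5592, -0.2871, 0.1011]
tcp_rot: [0.001, 0.105, 0.994, -0.001]
wrist_force: [-0.4, -0.5, 0.8]
finger_gap: 0.05
t 2.7 tcp [ 0.5592 -0.2871  0.1011] yaw 167.9 gap 0.05 F [-0.4 -0.5  0.8] q [-0.6   0.67  1.41 -0.    1.06 -1.96]
to go cm [ 0.22 -0.03  4.9 ] rot [-0.001  0.001 -0.011] norm 0.049
```

View pics/c3.png

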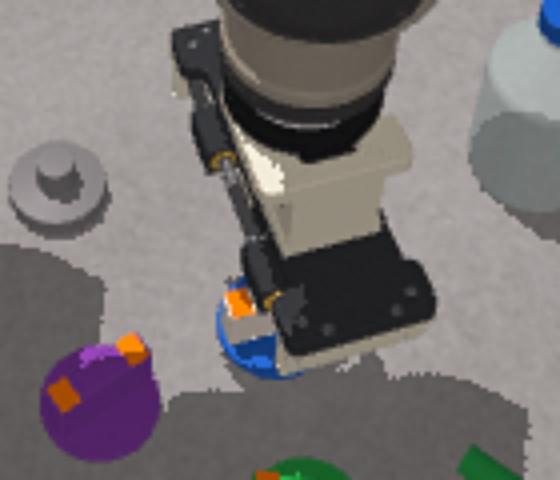

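```bash
python3 -m jog '[[[0.2,0,2.0,0,0,-0.01,5],[0,0,1.9,0,0,0,5],[0,0,0.6,0,0,0,5],[0,0,0,0,0,0,5]]]'; python3 d.py 0.557 -0.287 0.052 168.6
```

```text
time: 3.25
tool_pos: [0.5611, -0.2888, 0.0626]
tcp_rot: [0.006, 0.101, 0.995, -0.003]
wrist_force: [0.1, -0.6, -0.1]
finger_gap: 0.0498
t 3.25 tcp [ 0.5611 -0.2888  0.0626] yaw 168.4 gap 0.0498 F [ 0.1 -0.6 -0.1] q [-0.6   0.72  1.44 -0.    0.97 -1.96]
to go cm [0.45 0.1  1.06] rot [-0.006  0.012 -0.003] norm 0.011
```

```bash
python3 -m jog '[[[0.4,0.1,0.7,-0.006,0.012,0,5],[0.1,0,0.6,0,0,0,5],[0,0,0.2,0,0,0,5],[0,0,0,0,0,0,5]]]'; python3 d.py 0.557 -0.287 0.052 168.6
```

```text
time: 3.75
tool_pos: [0.5571, -0.2873, 0.0494]
tcp_rot: [0.001, 0.101, 0.995, -0.0]
wrist_force: [0.5, 0.1, -0.5]
finger_gap: 0.0499
t 3.75 tcp [ 0.5571 -0.2873  0.0494] yaw 168.4 gap 0.0499 F [ 0.5  0.1 -0.5] q [-0.6   0.73  1.45  0.    0.95 -1.97]
to go cm [ 0.01  0.03 -0.26] rot [-0.001  0.003 -0.003] norm 0.003
```

```bash
python3 -m jog '[[[0,0,-0.25,0,0,0,5],[0,0,0,0,0,0,4],[0,0,0,0,0,0,3],[0,0,0,0,0,0,1],[0,0,0,0,0,0,1],[0,0,0,0,0,0,0.5],[0,0,0,0,0,0,0.5]]]' 40; python3 d.py 0.557 -0.287 0.052 168.6
```

```text
time: 4.62
tool_pos: [0.5571, -0.2873, 0.0518]
tcp_rot: [0.001, 0.101, 0.995, -0.0]
wrist_force: [0.3, -0.1, 0.7]
finger_gap: 0.0157
t 4.62 tcp [ 0.5571 -0.2873  0.0518] yaw 168.4 gap 0.0157 F [ 0.3 -0.1  0.7] q [-0.6   0.73  1.45  0.    0.96 -1.97]
to go cm [ 0.02  0.03 -0.02] rot [-0.     0.003 -0.003] norm 0.0
```

Gripped, with a gap of 15.7 mm on the 16 mm bar. Now I lift.

```bash
python3 -m jog '[[[0,0,-2,0,0,0,0.5],[0,0,-3,0,0,0,0.5],[0,0,-4,0,0,0,0.5],[0,0,-4,0,0,0,0.5],[0,0,0,0,0,0,0.5]]]' 40; python3 d.py 0.5425 0.126 0.17 209
python3 - <<'E'
from h import *
s=snap('side','side3')
b=cv2.imread('pics/side3.png')[206:366,221:421]
cv2.imwrite('pics/c4.png',cv2.resize(b,None,fx=3,fy=3))
E
```

```text
time: 5.25
tool_pos: [0.5558, -0.2866, 0.1832]
tcp_rot: [-0.001, 0.101, 0.995, 0.001]
wrist_force: [0.0, -0.2, -1.4]
finger_gap: 0.0158
t 5.25 tcp [ 0.5558 -0.2866  0.1832] yaw 168.4 gap 0.0158 F [ 0.  -0.2 -1.4] q [-0.6   0.58  1.33  0.    1.24 -1.97]
to go cm [ 9.6  40.15  1.4 ] rot [ 0.002 -0.001 -0.709] norm 0.413
```

View pics/c4.png

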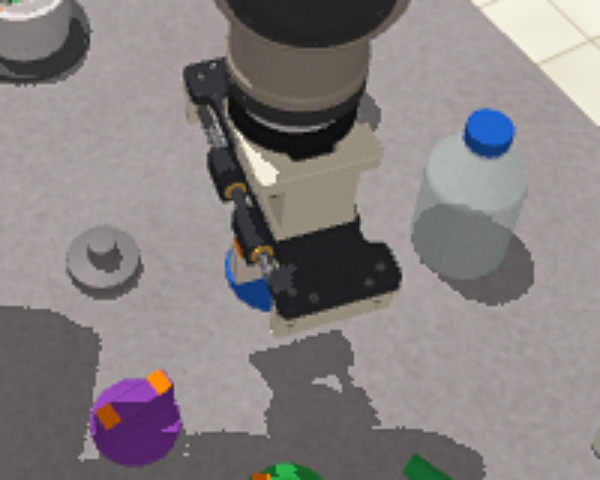

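The cap is off the bench (blue plate under the gripper at about (250,280)). Now I move it over the vessel and turn it.

```bash
python3 -m jog '[[[1.2,5,0,0,0,0,0.5],[1.2,5,0,0,0,0,0.5],[1.2,5,0,0,0,0,0.5],[1.2,5,0,0,0,0,0.5],[1.2,5,0,0,0,0,0.5],[1.2,5,0,0,0,0,0.5],[1.2,5,0,0,0,0,0.5],[0,0,0,0,0,-0.175,0.5],[0,0,0,0,0,-0.175,0.5],[0,0,0,0,0,-0.175,0.5],[0,0,0,0,0,-0.175,0.5],[0,0,0,0,0,0,0.5]]]' 40; python3 d.py 0.5425 0.126 0.17 209
```

```text
time: 6.8
tool_pos: [0.5302, 0.087, 0.1597]
tcp_rot: [-0.021, -0.255, 0.967, 0.011]
wrist_force: [0.0, 0.5, -1.1]
finger_gap: 0.0158
t 6.8 tcp [0.5302 0.087  0.1597] yaw -150.4 gap 0.0158 F [ 0.   0.5 -1.1] q [ 0.01  0.48  1.59  0.01  1.12 -2.08]
to go cm [-2.96  2.82 -1.05] rot [ 0.031 -0.035  0.01 ] norm 0.042
```

```bash
python3 -m jog '[[[-1.5,1.4,-0.5,0.031,-0.035,0.01,0.5],[-1.5,1.4,0,0,0,0,0.5],[0,0,0,0,0,0,0.5],[0,0,0,0,0,0,0.5]]]' 40; python3 d.py 0.5425 0.126 0.15 209
python3 - <<'E'
from h import *
s=snap('side','side4');snap('top','top4')
b=cv2.imread('pics/side4.png')[120:270,160:300]
a=cv2.imread('pics/top4.png')[180:330,160:300]
cv2.imwrite('pics/c5.png',cv2.resize(np.hstack([a,b]),None,fx=2.8,fy=2.8))
E
```

```text
time: 7.3
tool_pos: [0.5409, 0.1258, 0.1603]
tcp_rot: [-0.004, -0.243, 0.97, 0.0]
wrist_force: [0.3, -0.6, -1.4]
finger_gap: 0.0161
t 7.3 tcp [0.5409 0.1258 0.1603] yaw -151.9 gap 0.0161 F [ 0.3 -0.6 -1.4] q [ 0.09  0.49  1.56 -0.    1.1  -1.97]
to go cm [-0.16 -0.06  1.03] rot [ 0.002 -0.007 -0.015] norm 0.01
```

View pics/c5.png

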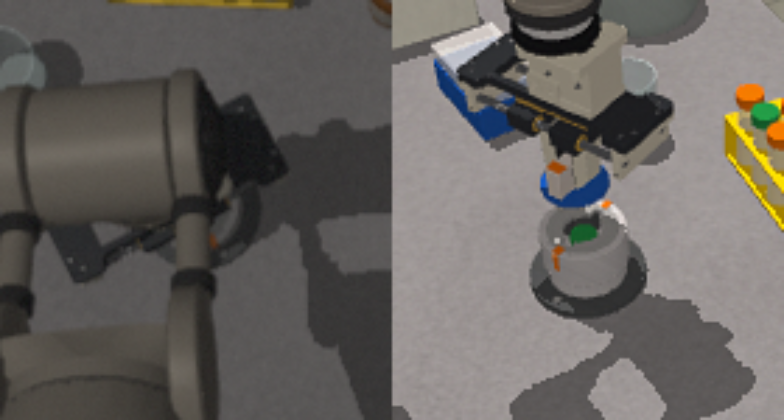

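The side view shows the cap hanging level above the vessel, with the blue plate at about (575,185) and the mouth at (582,232) in the crop. I measure the plate's near edge, the vessel's rim and the mark in this same camera.

```bash
cat > plate.py <<'E'
import sys; from h import *; from scipy.optimize import least_squares
def plate(s,c0,z0,lo=None):
    # lower (near) silhouette edge of blue plate -> bottom edge z0+.018, fixed radius circle
    H=hsv(s); b=cv2.inRange(H,(105,120,30),(128,255,255))
    # project centre
    p=rot(s['attitude']).T@(np.r_[c0,z0+.02]-s['eye']); p=s['mtx']@p; p=p[:2]/p[2]
    k,l,st,c=cv2.connectedComponentsWithStats(b)
    m=np.zeros_like(b); v,u=np.indices(b.shape); m[(b>0)&(np.hypot(u-p[0],v-p[1])<32)]=255
    cols=np.nonzero(m.any(0))[0]; pts=[]
    for x in cols[1:-1]:
        pts.append((x,np.nonzero(m[:,x])[0].max()+.5))
    pts=np.array(pts,float); w=ray(s,pts,z0+.018)[:,:2]
    f=least_squares(lambda c:np.hypot(*(w-c).T)-.033,c0,loss='soft_l1',f_scale=.001)
    g=least_squares(lambda c:np.hypot(*(w-c[:2]).T)-c[2],[*c0,.033],loss='soft_l1',f_scale=.001)
    print('n',len(w),'fixedR',f.x.round(4),'rms',np.sqrt(np.mean(f.fun**2)).round(4),'freeR',g.x.round(4)); return p,m
if __name__=='__main__':
    n=sys.argv[1]; s=dict(np.load(f'pics/{n}.npz')); p,m=plate(s,np.array([float(sys.argv[2]),float(sys.argv[3])]),float(sys.argv[4])); print(p.round(1))
    H=hsv(s)
    o=cv2.inRange(H,(3,130,120),(22,255,255)); k,l,st,c=cv2.connectedComponentsWithStats(o)
    for i in range(1,k):
        if st[i,4]>=4 and np.hypot(*(c[i]-p))<60: print('or',c[i].round(1),st[i],ray(s,c[i],float(sys.argv[4])+.056).round(4))
E
python3 plate.py side0 .556 -.287 0; python3 plate.py side4 .541 .126 .108
```

```text
n 27 fixedR [ 0.5569 -0.286 ] rms 0.0007 freeR [ 0.556  -0.2873  0.0317]
[309.1 326.8]
or [319.6 316.1] [316 313   8   8  40] [[ 0.5779 -0.2916  0.056 ]]
or [300.7 321.5] [297 318   8   8  39] [[ 0.5348 -0.2829  0.056 ]]
or [273.6 332.8] [270 329   8   9  40] [[ 0.4704 -0.2779  0.056 ]]
or [256.6 344.4] [253 340   8   9  41] [[ 0.4269 -0.2842  0.056 ]]
or [307.4 367.4] [305 364   6   8  46] [[ 0.4947 -0.377   0.056 ]]
or [329.5 369.8] [327 366   6   9  50] [[ 0.5309 -0.4026  0.056 ]]
n 28 fixedR [0.5403 0.1287] rms 0.0277 freeR [0.5557 0.169  0.0743]
[225.3 185. ]
or [226.2 171. ] [226 169   2   5   5] [[0.5522 0.1368 0.164 ]]
or [218.1 179.3] [215 177   7   5  21] [[0.521  0.1167 0.164 ]]
or [236.3 192.4] [235 192   4   2   7] [[0.5415 0.0495 0.164 ]]
or [218.5 211.2] [217 208   5   9  22] [[0.4776 0.0105 0.164 ]]
```

```bash
sed -i 's/<32)\]/<(22 if c0[1]<0 else 17))]/' plate.py; python3 plate.py side0 .556 -.287 0|head -1; python3 plate.py side4 .541 .126 .108|head -1
python3 - <<'E'
from h import *; from scipy.optimize import least_squares
# vessel rim in side0: outer edge of vessel upper silhouette (far side) at z=.07 R=.044, and foot near edge
s=dict(np.load('pics/side0.npz')); im=cv2.resize(cv2.imread('pics/side0.png')[180:240,200:260],None,fx=9,fy=9,interpolation=0); cv2.imwrite('pics/v.png',im)
H=hsv(s); P=cloud(s)
m=((P[...,2]>.063)&(np.hypot(P[...,0]-.543,P[...,1]-.126)<.06)); v,u=np.nonzero(m)
pts=np.array([(x,v[u==x].min()-.5) for x in np.unique(u)[1:-1]]); w=ray(s,pts,.07)[:,:2]
f=least_squares(lambda c:np.hypot(*(w-c).T)-.044,[.541,.126],loss='soft_l1',f_scale=.001); print('rim far edge',len(w),f.x,np.sqrt(np.mean(f.fun**2)))
# marks: both ends near rim edge
print(ray(s,[(236.3,192.4),(218.5,207.8)],.07))
E
```

```text
n 27 fixedR [ 0.5569 -0.286 ] rms 0.0007 freeR [ 0.556  -0.2873  0.0317]
n 23 fixedR [0.5407 0.1282] rms 0.0009 freeR [0.54   0.1265 0.0314]
rim far edge 30 [0.54135683 0.12320452] 0.001108454358088701
[[0.57635557 0.14390259 0.07      ]
 [0.50866853 0.11162394 0.07      ]]
```

View pics/v.png

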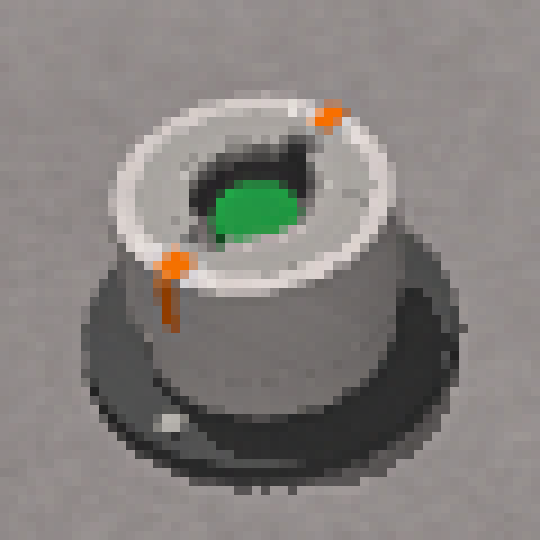

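Averaged over both views the vessel is at about (0.5424, 0.1255), with its slots at about 28.5°. The cap is centred on the TCP to within about 1 mm. I lower it to just above the rim and look again.

```bash
python3 d.py 0.5423 0.1254 0.130 208.6; python3 -m jog '[[[-0.1,0.05,1.5,0,-0.006,-0.01,0.5],[0,0,1.4,0,0,0,0.5],[0,0,0,0,0,0,0.5],[0,0,0,0,0,0,0.5]]]' 40; python3 d.py 0.5423 0.1254 0.13 208.6
```

```text
t 7.4 tcp [0.5411 0.1257 0.1605] yaw -151.9 gap 0.0162 F [-0.2  0.  -1.2] q [ 0.09  0.49  1.56 -0.    1.1  -1.97]
to go cm [-0.11 -0.09  3.05] rot [ 0.002 -0.006 -0.008] norm 0.031
time: 7.9
tool_pos: [0.5417, 0.1249, 0.1308]
tcp_rot: [-0.0, -0.246, 0.969, 0.001]
wrist_force: [0.2, -0.1, -1.6]
finger_gap: 0.0158
t 7.9 tcp [0.5417 0.1249 0.1308] yaw -151.5 gap 0.0158 F [ 0.2 -0.1 -1.6] q [ 0.09  0.52  1.6   0.    1.02 -1.98]
to go cm [-0.07  0.02  0.08] rot [ 0.002 -0.    -0.002] norm 0.001
```

```bash
python3 - <<'E'
from h import *
s=snap('side','side5')
cv2.imwrite('pics/c6.png',cv2.resize(cv2.imread('pics/side5.png')[160:240,190:270],None,fx=7,fy=7,interpolation=0))
E
python3 plate.py side5 .5417 .1249 .0788
```

```text
n 22 fixedR [0.5409 0.1272] rms 0.0009 freeR [0.541  0.1274 0.0332]
[226.7 193.1]
or [219.9 187.9] [217 186   7   5  21] [[0.5218 0.1154 0.1348]]
or [218.5 211.2] [217 208   5   9  22] [[0.4857 0.0382 0.1348]]
```

View pics/c6.png

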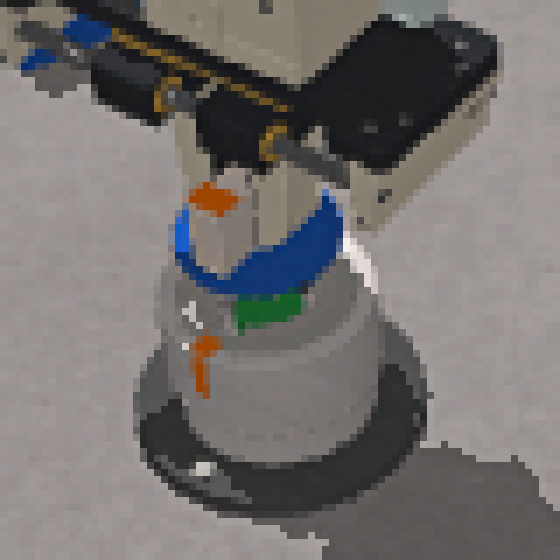

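The cap is about 0.5 mm from the mouth's axis: the bar's orange end at (213,200) in the crop puts its centre at (0.5411, 0.1259). Now I lower it gently into the mouth.

```bash
python3 -m jog '[[[-0.06,0.02,0.6,0.002,0,0,0.5],[0,0,0.5,0,0,0,0.5],[0,0,0.3,0,0,0,0.5],[0,0,0,0,0,0,0.5]]]' 40; python3 d.py 0.5423 0.1254 0.113 208.6
```

```text
time: 8.45
tool_pos: [0.5424, 0.1255, 0.1164]
tcp_rot: [0.0, -0.246, 0.969, -0.0]
wrist_force: [-0.2, 0.2, -0.2]
finger_gap: 0.0157
t 8.45 tcp [0.5424 0.1255 0.1164] yaw -151.5 gap 0.0157 F [-0.2  0.2 -0.2] q [ 0.09  0.54  1.61 -0.    0.99 -1.98]
to go cm [ 0.02 -0.    0.34] rot [-0.001  0.001 -0.002] norm 0.003
```

```bash
python3 -m jog '[[[0,0,0.25,0,0,0,0.5],[0,0,0.25,0,0,0,0.5],[0,0,0,0,0,0,0.5]]]' 40; python3 d.py 0.5423 0.1254 0.109 208.6
```

```text
time: 8.82
tool_pos: [0.5426, 0.1256, 0.1118]
tcp_rot: [0.001, -0.246, 0.969, -0.0]
wrist_force: [-1.2, 0.2, 2.3]
finger_gap: 0.0156
t 8.82 tcp [0.5426 0.1256 0.1118] yaw -151.5 gap 0.0156 F [-1.2  0.2  2.3] q [ 0.09  0.55  1.62 -0.    0.98 -1.98]
to go cm [0.04 0.   0.28] rot [-0.001  0.001 -0.002] norm 0.003
```

```bash
python3 -m jog '[[[0.03,0,0.3,0,0,0,0.5],[0,0,0.3,0,0,0,0.5],[0,0,0.1,0,0,0,0.5],[0,0,0,0,0,0,0.5]]]' 45; python3 d.py 0.5423 0.1254 0.1045 208.6
python3 - <<'E'
from h import *
s=snap('side','side6')
cv2.imwrite('pics/c7.png',cv2.resize(cv2.imread('pics/side6.png')[160:240,190:270],None,fx=7,fy=7,interpolation=0))
E
```

```text
time: 9.32
tool_pos: [0.5426, 0.1256, 0.1063]
tcp_rot: [0.002, -0.246, 0.969, -0.0]
wrist_force: [-2.7, 0.2, 7.0]
finger_gap: 0.0157
t 9.32 tcp [0.5426 0.1256 0.1063] yaw -151.5 gap 0.0157 F [-2.7  0.2  7. ] q [ 0.09  0.55  1.63 -0.    0.96 -1.98]
to go cm [0.03 0.   0.18] rot [-0.002  0.003 -0.002] norm 0.002
```

View pics/c7.png

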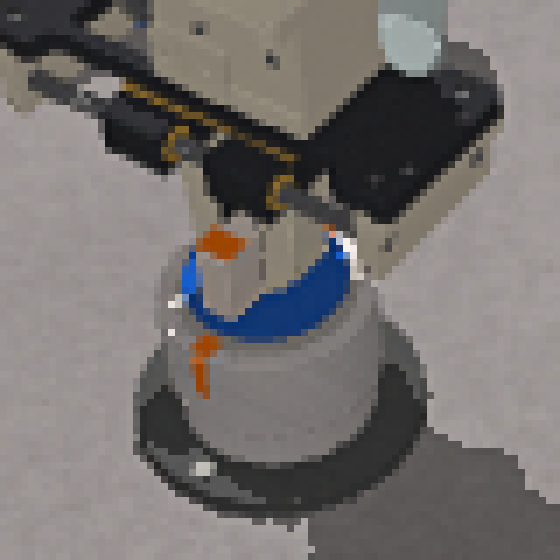

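The cap is in the slots: the plate at (275,300) is almost on the rim, the bar end lies over the orange mark, and the force of about 8.5 N fits the spring. Now I turn it clockwise, first part.

```bash
python3 -m jog '[[[0.02,0,0.1,0,0.003,0,0.5],[0,0,0.06,0,0,0.12,0.5],[0,0,0.04,0,0,0.15,0.5],[0,0,0.04,0,0,0.15,0.5]]]' 50; python3 d.py 0.5423 0.1254 0.1045 118.6
```

```text
time: 9.88
tool_pos: [0.5445, 0.1256, 0.1066]
tcp_rot: [0.004, -0.033, 0.999, -0.001]
wrist_force: [-1.9, 0.4, 5.4]
finger_gap: 0.0153
t 9.88 tcp [0.5445 0.1256 0.1066] yaw -176.2 gap 0.0153 F [-1.9  0.4  5.4] q [ 0.09  0.55  1.62 -0.    0.96 -1.54]
to go cm [ 0.22 -0.01  0.21] rot [0.003 0.007 1.137] norm 0.003
```

```bash
python3 -m jog '[[[0.15,0,0.15,0.003,0.007,0.1,0.5],[0.05,0,0.1,0,0,0.15,0.5],[0,0.03,0.06,0,0,0.15,0.5],[0,0.02,0.05,0,0,0.15,0.5]]]' 50; python3 d.py 0.5423 0.1254 0.1045 118.6;  python3 - <<'E'
from h import *
print(robot.observe()['torque'])
s=snap('side','side7')
cv2.imwrite('pics/c8.png',cv2.resize(cv2.imread('pics/side7.png')[160:240,190:270],None,fx=7,fy=7,interpolation=0))
E
```

```text
time: 10.38
tool_pos: [0.5449, 0.1262, 0.1058]
tcp_rot: [0.004, 0.249, 0.969, -0.001]
wrist_force: [-3.3, 0.1, 7.9]
finger_gap: 0.0158
t 10.38 tcp [0.5449 0.1262 0.1058] yaw 151.2 gap 0.0158 F [-3.3  0.1  7.9] q [ 0.09  0.55  1.62 -0.01  0.96 -0.97]
to go cm [ 0.19 -0.19  0.13] rot [0.002 0.008 0.569] norm 0.003
[0.06936663 0.65537986 0.07729219]
```

View pics/c8.png

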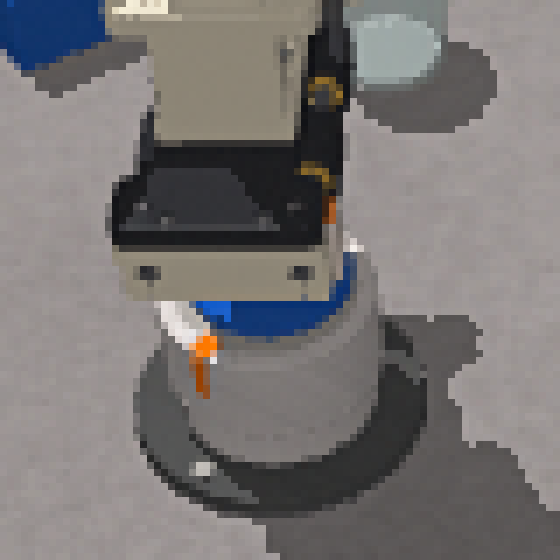

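The cap is turning with the gripper, with the plate still at the rim. I finish the turn while re-centring and pressing.

```bash
python3 -m jog '[[[0.12,-0.12,0.12,0.002,0.008,0.13,0.5],[0.05,-0.05,0.08,0,0,0.14,0.5],[0.02,-0.05,0.06,0,0,0.14,0.5],[0,-0.03,0.05,0,0,0.12,0.5],[0,0,0.05,0,0,0.03,0.5]]]' 50; python3 d.py 0.5423 0.1254 0.1045 118.6;  python3 - <<'E'
from h import *
print(robot.observe()['torque'])
E
```

```text
time: 11.05
tool_pos: [0.5427, 0.1249, 0.1057]
tcp_rot: [0.002, 0.517, 0.856, 0.0]
wrist_force: [-4.9, -1.7, 9.7]
finger_gap: 0.0154
t 11.05 tcp [0.5427 0.1249 0.1057] yaw 117.7 gap 0.0154 F [-4.9 -1.7  9.7] q [ 0.09  0.55  1.63 -0.    0.96 -0.39]
to go cm [ 0.07 -0.02  0.12] rot [ 0.002  0.004 -0.015] norm 0.001
[-0.29951703  1.02006831  0.25642553]
```

```bash
python3 -m jog '[[[0.04,0,0.15,0.002,0.004,0,0.5],[0,0,0.1,0,0,0,0.5],[0,0,0.1,0,0,0,0.5],[0,0,0.1,0,0,0,0.5]]]' 50; python3 d.py 0.5423 0.1254 0.1045 118.6
```

```text
time: 11.55
tool_pos: [0.5427, 0.1248, 0.1053]
tcp_rot: [0.001, 0.516, 0.856, 0.0]
wrist_force: [-4.3, -0.3, 10.2]
finger_gap: 0.0156
t 11.55 tcp [0.5427 0.1248 0.1053] yaw 117.8 gap 0.0156 F [-4.3 -0.3 10.2] q [ 0.09  0.55  1.63 -0.    0.96 -0.4 ]
to go cm [ 0.07 -0.    0.08] rot [ 0.002  0.002 -0.013] norm 0.001
```

```bash
python3 -m jog '[[[0.03,0,0.25,0.002,0.002,0,0.5],[0.0,0,0.25,0,0,0,0.5]]]' 55; python3 d.py 0.5423 0.1254 0.1045 118.6
```

```text
time: 11.8
tool_pos: [0.5428, 0.1248, 0.1037]
tcp_rot: [0.001, 0.516, 0.857, 0.0]
wrist_force: [-9.4, 0.7, 29.0]
finger_gap: 0.0157
t 11.8 tcp [0.5428 0.1248 0.1037] yaw 117.9 gap 0.0157 F [-9.4  0.7 29. ] q [ 0.09  0.56  1.63 -0.    0.96 -0.4 ]
to go cm [ 0.07 -0.01 -0.08] rot [ 0.002  0.002 -0.012] norm 0.001
```

Pressing now gives 29 N, so the plate has bottomed on the rim: home at TCP z ≈ 0.1037. I check by camera and force.

```bash
python3 - <<'E'
from h import *
for i in range(3):
    s=robot.snapshot('side'); o=robot.observe(); print(o['time'],o['tool_pos'].round(4),o['wrist_force'].round(1),o['torque'].round(2),o['finger_gap'])
s=snap('side','side8');snap('top','top8')
cv2.imwrite('pics/c9.png',np.hstack([cv2.resize(cv2.imread(f'pics/{n}.png')[a:a+80,190:270],None,fx=5,fy=5,interpolation=0) for n,a in(('side8',160),('top8',215))]))
E
python3 plate.py side8 .5425 .1255 .052
```

```text
11.85 [0.5428 0.1248 0.1038] [-7.7 -0.3 19.5] [-0.31  1.5   0.15] 0.015827708127802934
11.9 [0.5428 0.1248 0.1038] [-6.3 -0.7 20. ] [-0.33  1.45  0.11] 0.015930089225804137
11.95 [0.5428 0.1248 0.1038] [-7.8 -0.6 20.2] [-0.35  1.53  0.16] 0.015223200738451648
n 22 fixedR [0.5427 0.1268] rms 0.0008 freeR [0.5422 0.126  0.0322]
[227.8 199.9]
or [223.8 188.2] [222 187   4   4   5] [[0.5394 0.1372 0.108 ]]
or [233.3 193.6] [230 192   8   5  26] [[0.5532 0.1054 0.108 ]]
or [218.5 211.2] [217 208   5   9  22] [[0.4932 0.0636 0.108 ]]
```

View pics/c9.png

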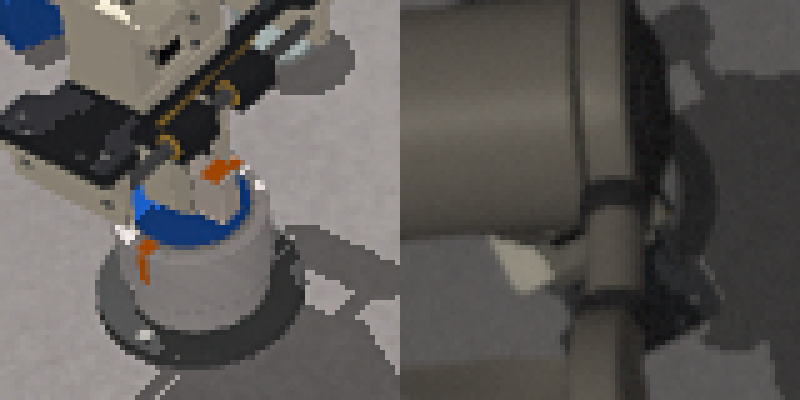

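In the side view the bar end points at about -63° (vessel y axis about -61.5°) and the plate sits on the rim. The force holds at 20 N and the pose is steady, so I hand in.

Run:
```python
from h import *
print(robot.hand_in()); o=robot.observe(); print(o['time'],o['tool_pos'].round(4),o['wrist_force'].round(1),o['finger_gap'])
```

```text
the job is handed in; nothing more can be done
None
the job is handed in; nothing more can be done
```

I closed the vessel with the blue cap and handed the job in at about 12 s, still gripping the bar and pressing down. The hand-in gives no verdict, so what follows rests on my own last checks.

- **What I did:** I gripped the cap by its white bar, lifted it and set it into the slots. Pushing down gave 7 to 8.5 N, which fits the spring. I turned it about 90° clockwise until the wrist torque rose at the end of the turn, then pressed it home.
- **Height:** the tool height puts the cap origin at about 52 mm, fully home. That assumes no slip in the grip. The push force rose clearly past the spring's 10 N, which fits the plate sitting on the rim, and then held steady at about 20 N.
- **Angle:** the bar lies at about -63° in the side view, against a vessel y axis of about -61.5°.
- **Centring:** the cap axis is within about 1 mm of the mouth.
- **Grip:** the finger gap is 15 to 16 mm on the 16 mm bar, at a set grip of 55 N.
- **What was uncertain:** the arm hid the vessel from the top camera, so the final position rests on the side camera and the force readings. The two cameras disagreed by 2 to 3 mm, so I averaged them. A sideways force of about 8 N remained, probably the plug rubbing on the lip. The last side views showed nothing else on the bench moved, but I did not measure the other objects again.

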